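Load a test cartridge under the leaf spring of a lab dock

ROBOT

A 6-joint arm with a two-finger parallel gripper is mounted at the origin on the work surface. World frame = base frame: x ahead of the robot, y to its left, z up, the work surface at z = 0. Lengths are in m, angles in rad, forces in N, time in s.
With the tool pointing down it reaches from about 0.35 to 0.775 m from the base axis. Payload 5.5 kg.
Tool frame: the origin (TCP) lies at the very end of the fingers, on their centre line; the grasp point (between the pads) lies 19 mm behind it; y points along the fingers, z is the direction in which the jaws open and shut, and the axes are right-handed (so a half turn about y gives the same grasp; the last joint's range is limited). The gripper opens to 85 mm and grips with 20 to 120 N. Pads are 22 mm wide; open, the fingers measure 114 mm over their backs; the gripper's body (76 mm by 85 mm) begins 54 mm behind the grasp point. The pads swing forward as they close: fully open they stand 13 mm farther back than shut.
Start: joints at [-1.287, 0.313, 0.046, 1.304, 0, 1.431], TCP at [0.236, -0.524, 0.231] pointing down, gripper open.
Joint ranges: [-2.76, 2.76], [-0.86, 1.69], [-1.03, 1.26], [-2.2, 2.34], [-1.47, 1.5], [-3.14, 3.14]. Speed limits (rad/s): [2.57, 2.57, 3.14, 3.14, 3.14, 3.14].

INTERFACE

Orientations are given as a unit quaternion [w, x, y, z].
In Python, from workcell import env gives the robot as it stands.
- The arm moves only by the shell command python3 -m inch 'ROWS' [OPENING] [FORCE]. ROWS is JSON, a list that holds one entry, the list of rows, each a list of 4 numbers: the shift along the tool's x, y, z in mm, then the turn about the tool's y in degrees. In form: [[[tx, ty, tz, spin], ...]]. A call has 1 to 10 rows; each row is the pose to reach, as a shift and turn from the pose commanded when the call began, along the tool's axes at that moment; what a row does not reach only later rows make up. A row lasts 1/10 s, in which the tool goes at most 50 mm and 8.59 degrees, less where a joint would pass 70% of its speed; a pose out of reach is approached as far as the arm can. A call with a gripper value outside its range is refused whole. OPENING is the finger opening in mm, from 0 to 85.4, set as the call begins (- or left out, the last holds). The fingers move at their own pace and stop on an object; FORCE is the grip in N (left out, the last holds). Time passes only in rows, so rows that repeat a pose let the fingers close. It gives the time, the measured TCP pose, the force and the opening at its end, in the units of the state.
- env.get_state(): the state, without advancing time (a new reading comes with each control period).
- env.read_camera(name): name is "scene" or "side" or "wrist"; returns the picture (400x640x3 uint8, blue, green, red); there is no depth.
- env.camera_model(name): a dict with "fx", "fy", "cx", "cy" (pixels), "R" (3x3) and "t" (3): a world point X has camera coordinates R X + t; the wrist camera has in their place "mount" (4x4, takes a point from camera to tool coordinates, whose origin is the TCP and whose axes are the tool frame's). Camera axes: x right, y down, z forward; pixel columns grow to the right and rows downward; lengths in m; the calibration is good to about 2 mm. A picture is of the moment at which its call begins: read the wrist's pose just before it. camera_model takes no time and is no camera call.
- env.hand_in(): hands the job in, once; it reports no verdict.
The state is a dict: "clock": time; "joint_pos": joint angles; "qvel": joint speeds; "tau": joint torques, N m; "tcp_pos": TCP position; "orientation": TCP orientation; "wrist_force": force on the tool from outside, world axes, zero at the start; "ft_torque": the same for the moment, N m; "finger_gap": finger opening in m.
Only numpy, scipy, OpenCV 4.12 (cv2) and the standard library are available. Lean on these libraries where they do the work, as an engineer would, in place of code of your own. Each camera call takes 0.05 s, during which the arm holds its last target.

TASK

Load the white test cartridge into the dock on the bench: with the fingertips press its low rear deck firmly down against the sprung lifter plate and, still pressing, slide it forward under the crossbar and the leaf spring until it is fully home against the end stop and the lifter plate springs up behind it. Then let go and move clear. Do not lift or tip the cartridge, and leave the bottle, the jar and the tube rack where they stand.

Things in the scene. Friction and masses are not known exactly. Their poses are not given: they have to be found in the camera images.
- dock: Low grey loading dock fixed on the bench, 240 x 96 mm; origin on the bench top, x is the slide direction (its base reaches from x = -115 to +125 mm), z up. Its track floor, 14 mm above the bench, lies between two aluminium rails along x, 63 mm apart and 12 mm high over the floor. Smooth, friction about 0.25.
- crossbar (a point): Middle of the underside of the ivory crossbar over the dock's track, 23 mm over the track floor, at dock x = 46 mm. The bar is 12 mm wide along x and 10 mm thick.
- end_stop (a point): Foot of the dock's end stop, on the track floor at dock x = 105 mm: its face there, 20 mm high, looks back along the track.
- cartridge: Loose white cartridge, 120 x 60 mm, about 150 g: a flat low deck at the rear (50 mm long, 14 mm thick), then a nose block (70 mm long, 20 mm thick). Origin at the middle of its underside, 60 mm behind the nose edge; x towards the nose, along the dock's x. It starts straight in the track on the raised lifter plate, its nose short of the crossbar and 5 mm too high to pass under it.
- deck (a point): Centre of the upper face of the cartridge's rear deck. 25 mm ahead of it a 6 mm high step, across the full width, rises to the nose block: fingertips standing on the deck push against it. At the start the deck is 36 mm above the bench; pressed fully down (cartridge on the track floor) 28 mm. Fully home this point is at dock x = 10 mm.
- nose (a point): Middle of the lower front edge of the cartridge's nose, 95 mm ahead of the deck's centre and 14 mm below the deck's face. Fully home it is at dock x = 105 mm, 14 mm above the bench.
- lifter_plate (a joint): Sprung steel plate in the track floor under the cartridge's rear, 70 x 46 mm, dock x = -90 to -20 mm. Value: metres pressed down; 0 = up (8 mm proud of the floor), 0.008 = level with it. Pushes up with 7.5 N when up, 9.5 N when down. It springs up behind the cartridge when the rear edge has passed it, in the last 5 mm before the end stop.
- leaf_blade (a joint): Steel leaf spring, 26 mm wide, 40 mm long, held behind the crossbar at dock x = 54 mm and sloping down to its tip at x = 93 mm. Value: radians lifted; 0 = free (tip 16.5 mm over the track floor), about 0.09 when the nose is under its tip, where it bears down with about 5 N.
- reagent: Amber bottle, 52 mm diameter, 105 mm high, standing on the bench beside the dock; leave it alone. Origin under its centre.
- jar: Small jar, 48 mm diameter, 55 mm high, standing on the bench beside the dock; leave it alone. Origin under its centre.
- tube_rack: Ivory tube rack with capped tubes, 50 x 110 mm, 74 mm high, on the bench beyond the dock's end; leave it alone. Origin under its centre.
Mind the look-alikes: they are no part of the job. Of the things like the cartridge, leave any that is yellow; of the rest the smaller one is meant.

How it is judged:
By the outcome, as a careful person would: the job done as asked, in the order asked, and still so for the second after the job is handed in, with the robot touching nothing.
It also fails if it takes over 43 s, if anything falls off the work surface, if the arm or the gripper's body presses on something with over 40 N, if the wrist force passes 120 N, or if a joint passes its speed limit or range.

## Working session

There is one attempt and no reset: what is moved stays moved. The work goes in short steps, Python scripts to look and compute and a shell command to move; the robot and the scene stay as the last step left them, time stands still between calls to the robot, and variables do not carry over. Pictures are saved under pics/ and viewed, and the job is handed in when it is done.

```bash
mkdir -p pics; ls; python3 - <<'E'
from workcell import env
import cv2
s=env.get_state()
for k,v in s.items(): print(k,v)
for n in("scene","side","wrist"):
    cv2.imwrite(f"pics/{n}0.png",env.read_camera(n)); print(n,env.camera_model(n))
E
```

```text
pics
clock 0.0
joint_pos [-1.28661902e+00  3.14033300e-01  4.49269115e-02  1.30358043e+00
 -2.80759815e-06  1.43118342e+00]
qvel [-7.81336625e-04 -5.28380331e-04 -1.85057737e-04 -9.30070385e-06
  1.30223439e-04  1.18264271e-03]
tau [-1.28305011e-03 -4.80622315e+01  2.98537624e+01  1.94636313e-02
 -6.16889452e-05  6.14057285e-06]
tcp_pos [ 0.23628465 -0.52362901  0.23036886]
orientation [ 0.14866442 -0.14876294  0.69195797 -0.69062482]
wrist_force [-0.18225962  0.08045984  0.46293255]
ft_torque [-0.01871545 -0.07097344 -0.01590914]
finger_gap 0.08584145302311894
scene {'fx': 431.41014506003154, 'fy': 431.41014506003154, 'cx': 315.86065325840315, 'cy': 202.4003798492241, 'R': array([[ 0.78370904,  0.62110736,  0.00507716],
       [ 0.37753796, -0.4698522 , -0.79793734],
       [-0.49321924,  0.62726753, -0.60271903]]), 't': array([-0.499096  , -0.12755619,  1.15125929])}
side {'fx': 504.7450263290181, 'fy': 504.7450263290181, 'cx': 320.8700096485527, 'cy': 203.50117658010956, 'R': array([[ 0.98077692, -0.19456085, -0.01492353],
       [-0.12102928, -0.54654642, -0.82863679],
       [ 0.15306387,  0.81451402, -0.55958767]]), 't': array([-0.52172279,  0.16718932,  0.80072469])}
wrist {'fx': 292.63113794661814, 'fy': 292.63113794661814, 'cx': 319.5548526211588, 'cy': 201.49699270213918, 'mount': array([[-9.25370480e-04,  9.46728340e-01,  3.22031976e-01,
        -8.22687744e-02],
       [ 3.62548064e-05, -3.22032082e-01,  9.46728756e-01,
        -1.43084490e-01],
       [ 9.99999571e-01,  8.87750050e-04,  2.63675530e-04,
        -1.37124806e-03],
       [ 0.00000000e+00,  0.00000000e+00,  0.00000000e+00,
         1.00000000e+00]])}
```

View pics/scene0.png

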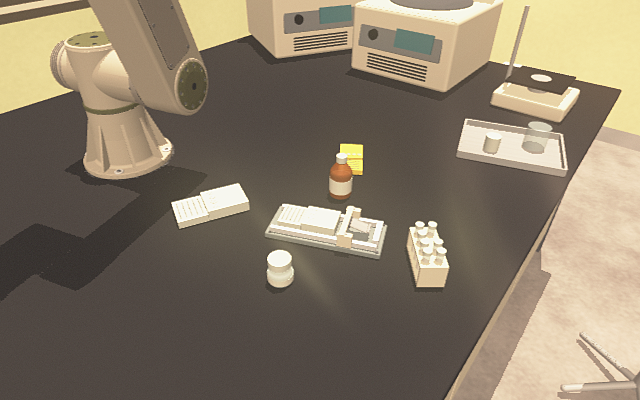

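View pics/side0.png

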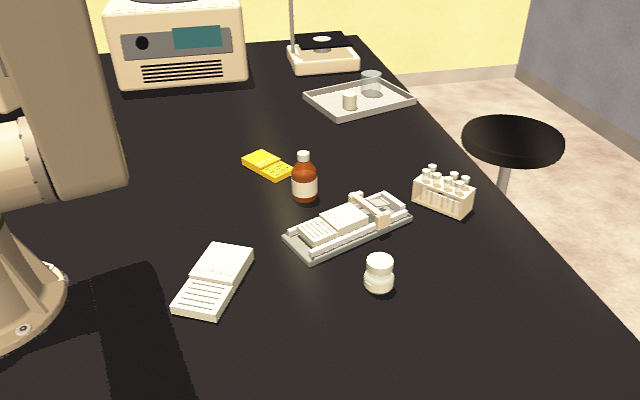

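View pics/wrist0.png

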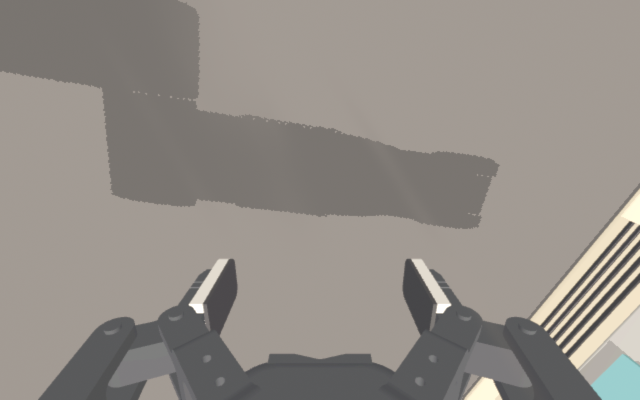

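The scene view shows three cartridge-like things: a white one on the bench at scene (210,205) / side (213,280), a white one in the dock at scene (310,218) / side (333,227), and a yellow one at scene (351,158). Yellow is excluded. The one in the dock looks the smaller of the two whites and already sits in the track, so it fits. I'll confirm that in enlarged crops.

```bash
python3 - <<'E'
import cv2
a=cv2.imread("pics/side0.png")[180:275,270:425]; cv2.imwrite("pics/side0c.png",cv2.resize(a,None,fx=5,fy=5,interpolation=cv2.INTER_CUBIC))
a=cv2.imread("pics/scene0.png")[190:265,255:395]; cv2.imwrite("pics/scene0c.png",cv2.resize(a,None,fx=5,fy=5,interpolation=cv2.INTER_CUBIC))
E
```

```text
(no output)
```

View pics/side0c.png

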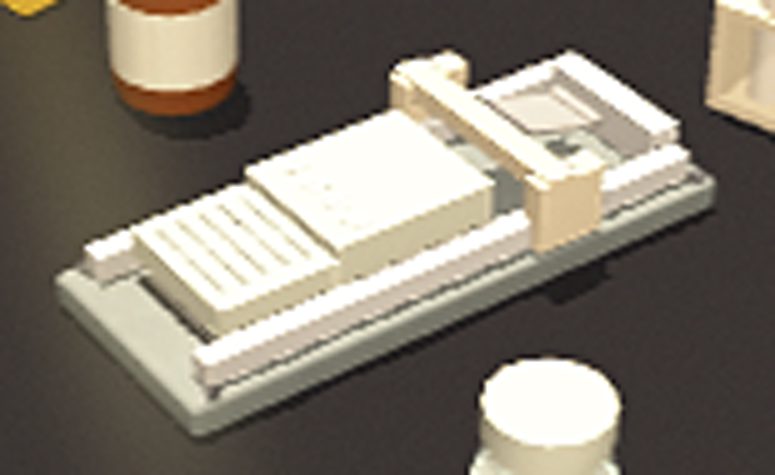

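View pics/scene0c.png

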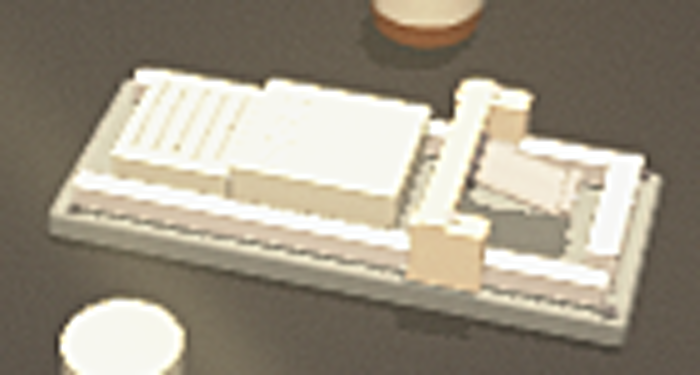

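```bash
cat > h.py <<'E'
import numpy as np
from workcell import env
def ray(n,uv,z):
    m=env.camera_model(n);R=m['R'];t=m['t']
    d=R.T@np.array([(uv[0]-m['cx'])/m['fx'],(uv[1]-m['cy'])/m['fy'],1]);c=-R.T@t
    return c+d*(z-c[2])/d[2]
def tri(u1,u2):
    A=[];b=[]
    for n,uv in(("side",u1),("scene",u2)):
        m=env.camera_model(n);R=m['R'];t=m['t']
        d=R.T@np.array([(uv[0]-m['cx'])/m['fx'],(uv[1]-m['cy'])/m['fy'],1]);d/=np.linalg.norm(d);c=-R.T@t
        P=np.eye(3)-np.outer(d,d);A.append(P);b.append(P@c)
    return np.linalg.solve(sum(A),sum(b))
def proj(n,X):
    m=env.camera_model(n);p=m['R']@X+m['t'];return np.array([m['fx']*p[0]/p[2]+m['cx'],m['fy']*p[1]/p[2]+m['cy']])
E
python3 - <<'E'
from h import *
np.set_printoptions(precision=4,suppress=True)
S=lambda x,y:((x+.5)/5-.5+270,(y+.5)/5-.5+180)
C=lambda x,y:((x+.5)/5-.5+255,(y+.5)/5-.5+190)
pts={'noseRL':(S(247,172),C(265,82),.042),'noseRR':(S(340,250),C(232,170),.042),'noseFR':(S(494,183),C(390,195),.042),'noseFL':(S(402,110),C(430,103),.042),
'deckRL':(S(133,235),C(137,72),.036),'deckRR':(S(218,330),C(112,158),.036)}
for k,(a,b,z) in pts.items(): print(k,ray("side",a,z)[:2],ray("scene",b,z)[:2],tri(a,b))
# dock bottom
for k,a in {'RR':S(200,437),'FR':S(715,205),'RL':S(58,293)}.items(): print('dock side',k,ray("side",a,0)[:2])
for k,a in {'RR':C(50,235),'FR':C(625,345)}.items(): print('dock scene',k,ray("scene",a,0)[:2])
# decoy on bench: lengths
for k,a in {'a':(172,312),'b':(216,320),'c':(254,249),'d':(215,242)}.items(): print('other',k,ray("side",a,.015)[:2])
E
```

```text
noseRL [0.5461 0.0859] [0.5492 0.0823] [0.5466 0.0859 0.0403]
noseRR [0.569 0.032] [0.5754 0.0295] [0.5704 0.0358 0.0372]
noseFR [0.633  0.0596] [0.6337 0.0567] [0.6329 0.058  0.0419]
noseFL [0.6118 0.1134] [0.6116 0.1142] [0.6118 0.1139 0.042 ]
deckRL [0.5    0.0644] [0.4971 0.0595] [0.4994 0.0576 0.0397]
deckRR [0.52   0.0044] [0.5278 0.0103] [0.5216 0.0161 0.0277]
dock side RR [ 0.5105 -0.008 ]
dock side FR [0.7302 0.0834]
dock side RL [0.473  0.0828]
dock scene RR [ 0.5108 -0.0116]
dock scene FR [0.7306 0.082 ]
other a [ 0.2846 -0.0823]
other b [ 0.3501 -0.1128]
other c [0.4203 0.043 ]
other d [0.3531 0.078 ]
```

```bash
python3 - <<'E'
from h import *
from scipy.spatial.transform import Rotation as Ro
np.set_printoptions(precision=4,suppress=True)
q=env.get_state()['orientation'];R=Ro.from_quat(np.r_[q[1:],q[0]]).as_matrix();print(R)
th=np.radians(23.0);u=np.array([np.cos(th),np.sin(th),0]);v=np.array([-u[1],u[0],0]);O=np.array([.597,.079,0])
print('bottle base',[ (p-O)@np.c_[u,v] for p in (ray('side',(304,201),0),ray('scene',(341,199),0))],ray('side',(304,156),.105),ray('scene',(342,156),.105))
b=ray('side',(304,156),.105);print((b-O)@u,(b-O)@v)
b=ray('side',(379,258),.055);print('jar',(b-O)@u,(b-O)@v)
tgt=O-0.060*u+np.array([0,0,.2305]);p=env.get_state()['tcp_pos'];print(tgt,(R.T@(tgt-p))*1000)
print('yaw x',np.degrees(np.arctan2(R[1,0],R[0,0])))
E
```

```text
[[-0.9115 -0.0004  0.4113]
 [-0.4113  0.0013 -0.9115]
 [-0.0002 -1.     -0.0013]]
bottle base [array([-0.0106,  0.1325]), array([0.0086, 0.1207])] [0.539  0.1969 0.105 ] [0.5462 0.206  0.105 ]
-0.007268773063878402 0.13119224579914524
jar -0.044392382243284 -0.14546040661060675
[0.5418 0.0556 0.2305] [-516.6344    0.7577 -402.4599]
yaw x -155.71653105228336
```

The crop confirms the cartridge in the dock: about 60 mm wide, grooved low deck at the rear, nose short of the ivory crossbar. The bench one measures about 72 x 172 mm, so the dock one is the smaller and is meant. The dock's yaw is about 23°. I'll move above it with tool x along dock x.

```bash
python3 -m inch '[[[-30,0,-20,-6],[-65,0,-50,-12],[-105,0,-80,-20],[-145,0,-110,-28],[-185,0,-140,-36],[-220,0,-170,-44],[-250,0,-195,-50],[-275,0,-215,-55],[-290,0,-227,-58],[-300,0,-235,-60]]]' 30; python3 - <<'E'
from h import *
from scipy.spatial.transform import Rotation as Ro
s=env.get_state();q=s['orientation'];R=Ro.from_quat(np.r_[q[1:],q[0]]).as_matrix();p=s['tcp_pos']
print(p,np.degrees(np.arctan2(R[1,0],R[0,0])),(R.T@(np.array([.5418,.0556,.2305])-p))*1000,s['joint_pos'])
E
```

```text
clock: 1.15
tcp_pos: [0.4136, -0.185, 0.2312]
orientation: [0.475, -0.475, 0.524, -0.523]
wrist_force: [-0.3, -0.1, -0.2]
finger_gap: 0.0305
[ 0.41361744 -0.18502731  0.23117941] -95.51285064624984 [-251.82860539    0.68900839  104.47301919] [-5.98127626e-01  7.78809465e-02 -2.47565990e-01  1.24563085e+00
  4.69953791e-06  1.06888608e+00]
```

```bash
python3 -m inch '[[[-20,0,8,-6],[-45,0,19,-12],[-75,0,31,-20],[-110,0,46,-28],[-145,0,60,-36],[-175,0,73,-44],[-205,0,85,-50],[-230,0,95,-55],[-245,0,101,-58],[-252,0,104,-60]]]'; python3 -m inch '[[[0,0,0,-8],[0,0,0,-16],[0,0,0,-24],[0,0,0,-32],[0,0,0,-40],[0,0,0,-48],[0,0,0,-54],[0,0,0,-58.5],[0,0,0,-58.5]]]'; python3 - <<'E'
from h import *
import cv2
s=env.get_state();print(s['tcp_pos'],s['orientation'],s['joint_pos'],s['wrist_force'])
cv2.imwrite("pics/w1.png",env.read_camera("wrist"))
E
```

```text
clock: 2.15
tcp_pos: [0.5423, 0.0545, 0.2309]
orientation: [-0.673, 0.673, -0.216, 0.216]
wrist_force: [-0.2, 0.2, -0.1]
finger_gap: 0.03
clock: 3.05
tcp_pos: [0.5416, 0.0527, 0.2313]
orientation: [-0.693, 0.693, 0.139, -0.139]
wrist_force: [0.0, 0.7, 0.3]
finger_gap: 0.03
[0.54163877 0.05270077 0.23128551] [-0.69313433  0.69342495  0.13901634 -0.1392878 ] [-5.02721594e-02  2.53469996e-01 -3.48853710e-02  1.28271206e+00
 -4.92758136e-04 -4.46439261e-01] [0.03969784 0.7052651  0.28318368]
```

View pics/w1.png

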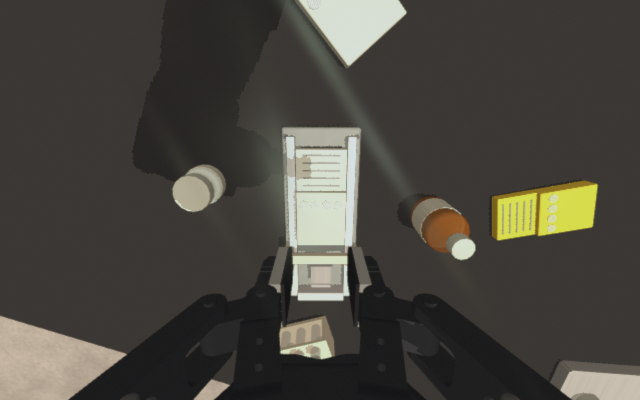

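The wrist view looks down on the dock: deck at about (321,170), nose block (321,220), crossbar (320,257), end stop (320,296). The jar is on the left and the bottle on the right, both well clear. I'll enlarge it to measure.

```bash
python3 - <<'E'
import cv2
a=cv2.imread("pics/w1.png")[120:310,260:380]; cv2.imwrite("pics/w1c.png",cv2.resize(a,None,fx=3,fy=3,interpolation=cv2.INTER_CUBIC))
E
```

```text
(no output)
```

View pics/w1c.png

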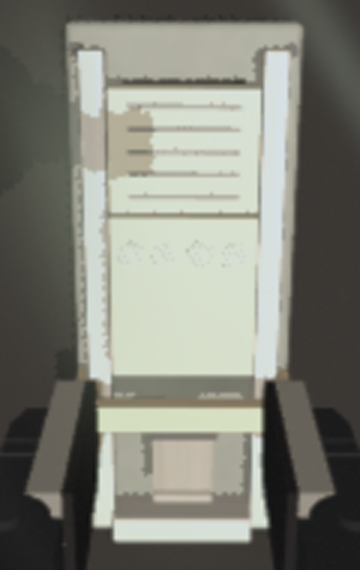

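```bash
cat >> h.py <<'E'
from scipy.spatial.transform import Rotation as Ro
def wray(pos,q,uv,z):
    m=env.camera_model('wrist');M=m['mount'];R=Ro.from_quat([q[1],q[2],q[3],q[0]]).as_matrix()
    d=R@M[:3,:3]@np.array([(uv[0]-m['cx'])/m['fx'],(uv[1]-m['cy'])/m['fy'],1]);c=R@M[:3,3]+pos
    return c+d*(z-c[2])/d[2]
E
python3 - <<'E'
from h import *
np.set_printoptions(precision=4,suppress=True)
p=np.array([0.54163877,0.05270077,0.23128551]);q=[-0.69313433,0.69342495,0.13901634,-0.1392878]
W=lambda x,y:((x+.5)/3-.5+260,(y+.5)/3-.5+120)
R=Ro.from_quat([q[1],q[2],q[3],q[0]]).as_matrix();print('toolyaw',np.degrees(np.arctan2(R[1,0],R[0,0])))
P={'deckRR':(106,88,.036),'deckRL':(262,88,.036),'stepR':(106,214,.036),'stepL':(259,214,.036),'noseFR':(112,376,.042),'noseFL':(255,376,.042),'stopR':(114,520,.034),'stopL':(250,520,.034),'baseRR':(66,25,.012),'baseRL':(303,25,.012),'barR':(98,405,.047),'barL':(264,405,.047),
'railRo':(79,50,.026),'railLo':(289,50,.026)}
X={k:wray(p,q,W(a,b),z) for k,(a,b,z) in P.items()}
for k in X: print(k,X[k], (R.T@(X[k]-p))*1000)
for a,b in(('deckRR','noseFR'),('deckRL','noseFL'),('deckRR','stopR'),('deckRL','stopL'),('stepR','stepL'),('baseRR','baseRL')):
    d=X[b]-X[a];print(a,b,np.linalg.norm(d[:2]),np.degrees(np.arctan2(d[1],d[0])))
E
```

```text
toolyaw 22.698702544420765
deckRR [0.522  0.0153 0.036 ] [-32.4166 195.3092 -26.858 ]
deckRL [0.4989 0.0705 0.036 ] [-32.4746 195.2896  33.0011]
stepR [0.5691 0.0336 0.036 ] [ 18.0288 195.2865 -28.1718]
stepL [0.5453 0.0903 0.036 ] [ 17.9664 195.2664  33.3618]
noseFR [0.6326 0.0615 0.042 ] [ 87.4026 189.2544 -26.9753]
noseFL [0.6093 0.117  0.042 ] [ 87.3377 189.2347  33.2429]
stopR [0.7047 0.0899 0.034 ] [164.8865 197.2195 -28.4904]
stopL [0.6806 0.1474 0.034 ] [164.8154 197.1991  33.8113]
baseRR [ 0.5089 -0.0091  0.012 ] [-53.9611 219.3247 -44.2716]
baseRL [0.4721 0.0787 0.012 ] [-54.0515 219.2936  50.9319]
barR [0.645  0.0604 0.047 ] [ 98.3741 184.2513 -32.7486]
barL [0.618  0.1246 0.047 ] [ 98.2982 184.2285  36.9264]
railRo [0.5141 0.0001 0.026 ] [-45.6326 205.3188 -37.829 ]
railLo [0.4824 0.0756 0.026 ] [-45.711  205.292   43.9985]
deckRR noseFR 0.11982194841116664 22.643551394959015
deckRL noseFL 0.11981535590233944 22.8152819261281
deckRR stopR 0.19730888359864968 22.224494845633753
deckRL stopL 0.19729080619779055 22.93381765831083
stepR stepL 0.06153357951887203 112.75679799308945
baseRR baseRL 0.09520351843904455 112.75311226955436
```

Measurements agree with the given sizes: cartridge 119.8 mm long, deck 60 mm wide, base 95 mm, yaw 22.7°, same as the tool. In tool axes the deck centre is at (-7, 195, +3) and the step at x = +18. The nose is about 79 mm short of home. I'll descend behind the step with the fingers partly closed.

```bash
python3 -m inch '[[[1,15,1,0],[2,40,2,0],[2,68,3,0],[2,96,3,0],[2,122,3,0],[2,145,3,0],[2,160,3,0],[2,170,3,0],[2,175,3,0],[2,175,3,0]]]' 22; python3 - <<'E'
from h import *
import cv2
s=env.get_state();print(s['tcp_pos'],s['orientation'],s['wrist_force'])
a=env.read_camera("side")[130:270,230:430];cv2.imwrite("pics/s2.png",cv2.resize(a,None,fx=4,fy=4,interpolation=cv2.INTER_CUBIC))
a=env.read_camera("wrist");cv2.imwrite("pics/w2.png",a)
E
```

```text
clock: 4.1
tcp_pos: [0.5424, 0.0571, 0.056]
orientation: [-0.693, 0.693, 0.139, -0.14]
wrist_force: [-0.8, -0.7, 0.2]
finger_gap: 0.022
[0.54242658 0.05708257 0.05604679] [-0.69322917  0.69326249  0.13913013 -0.13951074] [-0.78957355 -0.71808768  0.15879137]
```

View pics/s2.png

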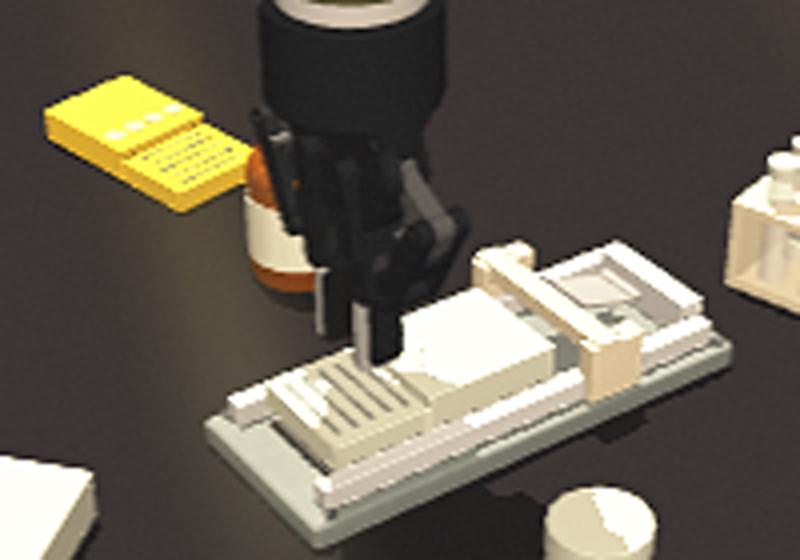

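View pics/w2.png

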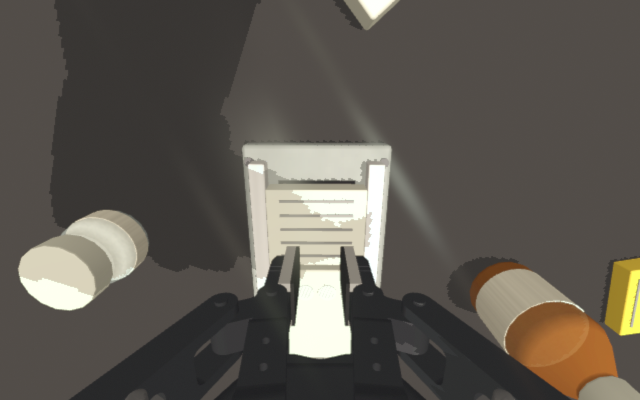

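The side view shows the fingertips just above the deck, short of the step; the wrist view shows them centred (deck 267–366, fingers about 270–372). I'll go down to contact in small steps.

```bash
python3 -m inch '[[[0,6,-1,0],[0,12,-1,0],[0,16,-1,0],[0,18,-1,0],[0,20,-1,0],[0,20,-1,0]]]'
```

```text
clock: 4.8
tcp_pos: [0.5429, 0.0564, 0.0363]
orientation: [-0.693, 0.693, 0.14, -0.14]
wrist_force: [0.1, 0.8, 1.0]
finger_gap: 0.0219
```

```bash
python3 -m inch '[[[0,2,0,0],[0,4,0,0],[0,4,0,0]]]'
```

```text
clock: 5.1
tcp_pos: [0.5432, 0.0564, 0.0328]
orientation: [-0.693, 0.693, 0.14, -0.139]
wrist_force: [-1.6, 1.9, 5.9]
finger_gap: 0.0221
```

```bash
python3 -m inch '[[[0,2,0,0],[0,4,0,0],[0,5,0,0],[0,5,0,0]]]'
```

```text
clock: 5.5
tcp_pos: [0.5434, 0.0564, 0.0282]
orientation: [-0.693, 0.693, 0.14, -0.139]
wrist_force: [-2.7, 0.2, 6.8]
finger_gap: 0.0223
```

```bash
python3 -m inch '[[[0,1,0,0],[0,2,0,0],[0,2,0,0]]]'
```

```text
clock: 5.8
tcp_pos: [0.5436, 0.0564, 0.028]
orientation: [-0.693, 0.693, 0.141, -0.139]
wrist_force: [-6.0, 0.2, 20.7]
finger_gap: 0.0222
```

```bash
python3 -m inch '[[[0,0.5,0,0],[0,0.8,0,0],[0,0.8,0,0]]]'; python3 - <<'E'
from h import *
import cv2
s=env.get_state();print(s['tcp_pos'],s['wrist_force'])
a=env.read_camera("side")[130:270,230:430];cv2.imwrite("pics/s3.png",cv2.resize(a,None,fx=4,fy=4,interpolation=cv2.INTER_CUBIC))
E
```

```text
clock: 6.1
tcp_pos: [0.5438, 0.0564, 0.028]
orientation: [-0.693, 0.694, 0.141, -0.139]
wrist_force: [-7.4, 0.1, 25.2]
finger_gap: 0.0221
[0.54379481 0.05637425 0.02801713] [-7.44230874  0.10037527 25.22253779]
```

View pics/s3.png

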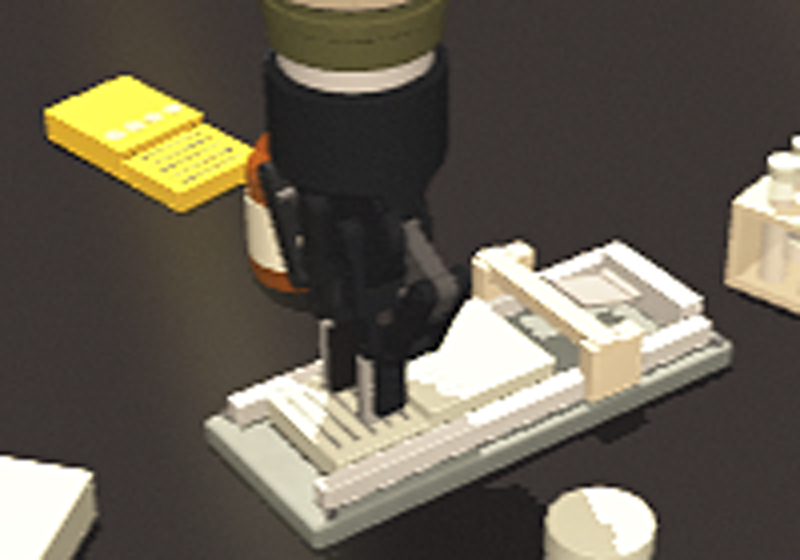

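Fully pressed (TCP z = 28.0 mm, 25 N) and the cartridge lies flat. Now I'll slide forward.

```bash
python3 -m inch '[[[2,0,0,0],[4,0,0,0],[7,0,0,0],[10,0,0,0],[13,0,0,0],[16,0,0,0],[18,0,0,0],[19,0,0,0],[20,0,0,0],[20,0,0,0]]]'; python3 - <<'E'
from h import *
import cv2
s=env.get_state();print(s['tcp_pos'],s['wrist_force'])
a=env.read_camera("side")[130:270,230:430];cv2.imwrite("pics/s4.png",cv2.resize(a,None,fx=4,fy=4,interpolation=cv2.INTER_CUBIC))
E
```

```text
clock: 7.15
tcp_pos: [0.563, 0.0635, 0.028]
orientation: [-0.692, 0.694, 0.141, -0.138]
wrist_force: [-6.0, -2.2, 22.0]
finger_gap: 0.0218
[0.56304601 0.06347285 0.0280007 ] [-6.01400559 -2.23562303 22.02805341]
```

View pics/s4.png

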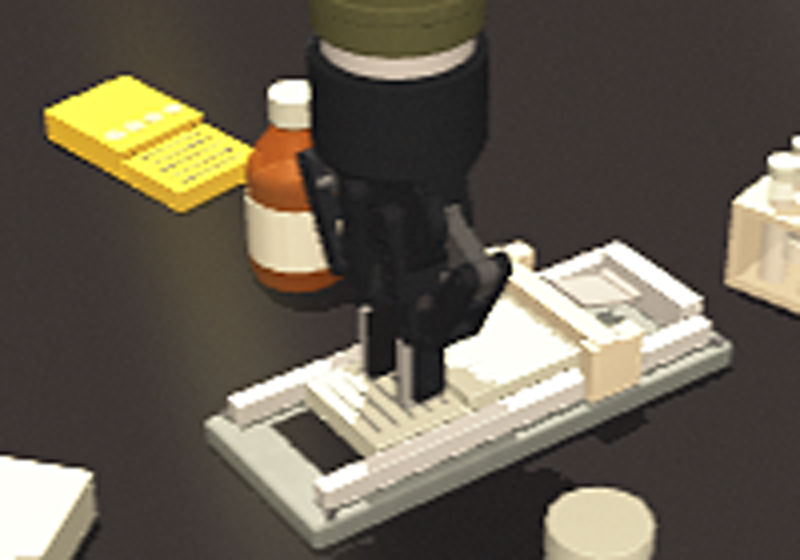

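The cartridge moved with the fingers, still flat, its nose now under the bar at about (580,345). Continuing with slightly more press.

```bash
python3 -m inch '[[[2,0.5,0,0],[5,0.8,0,0],[8,0.8,0,0],[11,0.8,0,0],[14,0.8,0,0],[17,0.8,0,0],[20,0.8,0,0],[23,0.8,0,0],[25,0.8,0,0],[25,0.8,0,0]]]'; python3 -m inch '[[[2,0,0,0],[4,0,0,0],[7,0,0,0],[10,0,0,0],[13,0,0,0],[16,0,0,0],[18,0,0,0],[20,0,0,0],[20,0,0,0]]]'; python3 - <<'E'
from h import *
import cv2
s=env.get_state();print(s['tcp_pos'],s['wrist_force'])
a=env.read_camera("side")[130:270,230:430];cv2.imwrite("pics/s5.png",cv2.resize(a,None,fx=4,fy=4,interpolation=cv2.INTER_CUBIC))
E
```

```text
clock: 8.2
tcp_pos: [0.5867, 0.0732, 0.028]
orientation: [-0.692, 0.694, 0.141, -0.138]
wrist_force: [-6.1, -2.2, 25.9]
finger_gap: 0.0223
clock: 9.1
tcp_pos: [0.6027, 0.0804, 0.028]
orientation: [-0.692, 0.694, 0.14, -0.139]
wrist_force: [-11.2, -5.0, 29.1]
finger_gap: 0.0218
[0.60272793 0.08036399 0.02797884] [-11.1937091   -5.03140257  29.08544731]
```

View pics/s5.png

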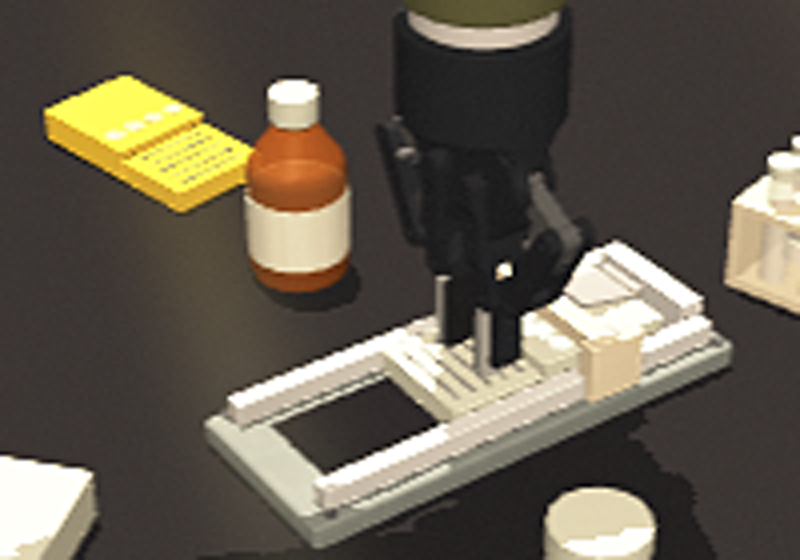

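Rear of the cartridge at about (420,385), lifter still held down; 64 mm of about 79 done, lateral force 12 N.

```bash
python3 -m inch '[[[2,0,0,0],[4,0,0,0],[6,0,0,0],[8,0,0,0],[10,0,0,0],[11,0,0,0],[12,0,0,0],[12,0,0,0]]]'; python3 - <<'E'
from h import *
import cv2
s=env.get_state();print(s['tcp_pos'],s['wrist_force'])
a=env.read_camera("side")[130:270,230:430];cv2.imwrite("pics/s6.png",cv2.resize(a,None,fx=4,fy=4,interpolation=cv2.INTER_CUBIC))
E
```

```text
clock: 9.95
tcp_pos: [0.6142, 0.0853, 0.028]
orientation: [-0.692, 0.694, 0.14, -0.139]
wrist_force: [-10.7, -4.1, 28.0]
finger_gap: 0.0218
[0.61421182 0.08526815 0.02798728] [-10.7180285   -4.08543215  27.98508195]
```

View pics/s6.png

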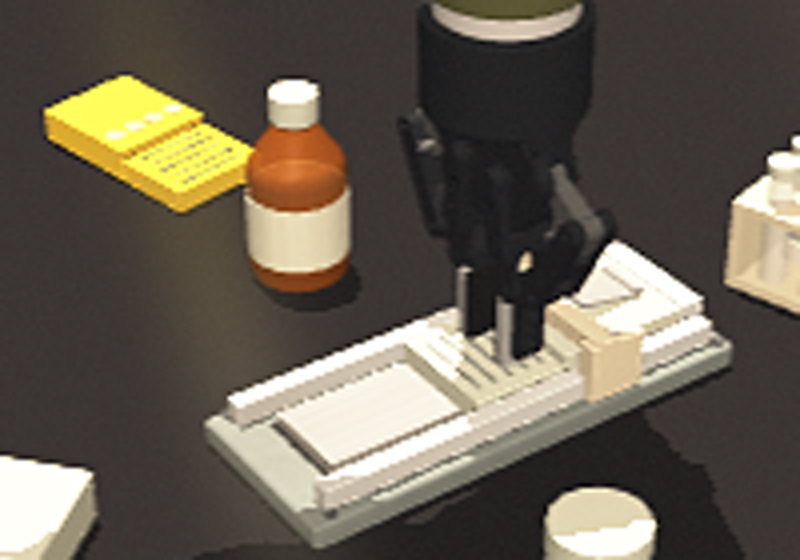

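The lifter plate has sprung up behind the cartridge (bright plate at about (370,415)). Now I'll push the last millimetres onto the stop.

```bash
python3 -m inch '[[[1,0,0,0],[2,0,0,0],[3,0,0,0],[3,0,0,0]]]'
```

```text
clock: 10.4
tcp_pos: [0.6171, 0.0864, 0.028]
orientation: [-0.692, 0.694, 0.14, -0.139]
wrist_force: [-11.2, -4.5, 26.4]
finger_gap: 0.0219
```

```bash
python3 -m inch '[[[1,0,0,0],[2,0,0,0],[2,0,0,0]]]'; python3 - <<'E'
from h import *
import cv2
a=env.read_camera("side")[130:270,230:430];cv2.imwrite("pics/s7.png",cv2.resize(a,None,fx=4,fy=4,interpolation=cv2.INTER_CUBIC))
a=env.read_camera("scene")[150:270,250:410];cv2.imwrite("pics/c7.png",cv2.resize(a,None,fx=5,fy=5,interpolation=cv2.INTER_CUBIC))
E
```

```text
clock: 10.7
tcp_pos: [0.6171, 0.0864, 0.028]
orientation: [-0.692, 0.694, 0.139, -0.14]
wrist_force: [-15.2, -5.4, 30.7]
finger_gap: 0.0219
```

View pics/s7.png

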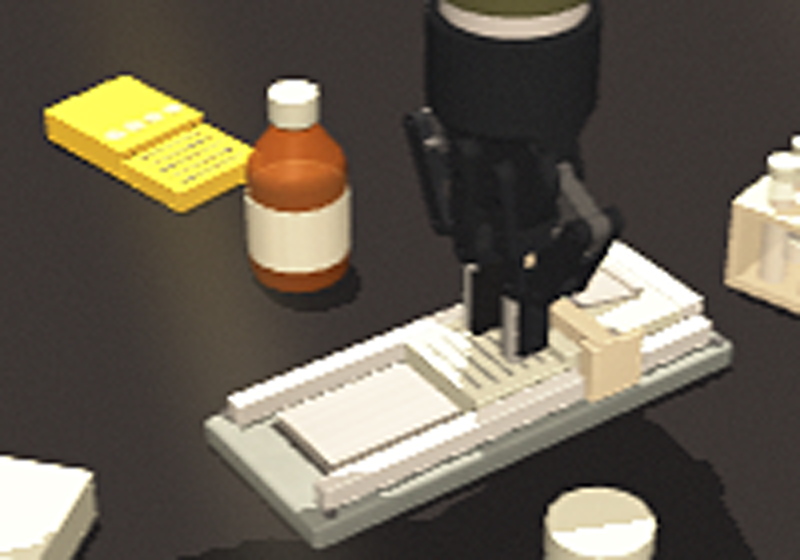

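View pics/c7.png

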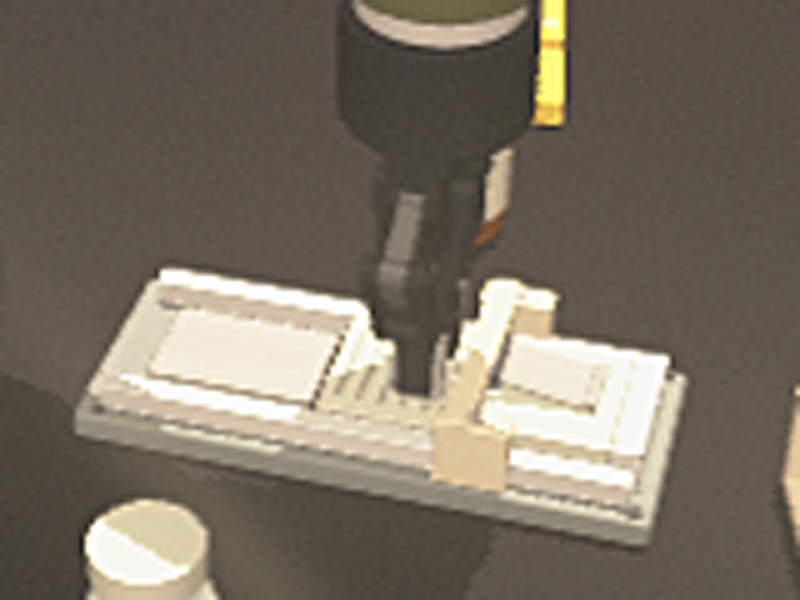

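```bash
python3 -m inch '[[[1,0,0,0],[2,0,0,0],[3,0,0,0],[3,0,0,0]]]';python3 -m inch '[[[1,0,0,0],[2,0,0,0],[3,0,0,0],[3,0,0,0]]]'; python3 - <<'E'
from h import *
import cv2
a=env.read_camera("side")[130:270,230:430];cv2.imwrite("pics/s8.png",cv2.resize(a,None,fx=4,fy=4,interpolation=cv2.INTER_CUBIC))
b=cv2.imread("pics/s7.png");c=cv2.imread("pics/s8.png");print(cv2.absdiff(b,c)[300:500,250:500].mean(),cv2.absdiff(cv2.imread("pics/s6.png"),c)[300:500,250:460].mean())
E
```

```text
clock: 11.2
tcp_pos: [0.6184, 0.0869, 0.028]
orientation: [-0.692, 0.695, 0.138, -0.141]
wrist_force: [-18.5, -8.0, 34.8]
finger_gap: 0.0219
clock: 11.6
tcp_pos: [0.6185, 0.087, 0.0279]
orientation: [-0.691, 0.695, 0.136, -0.142]
wrist_force: [-24.2, -11.5, 41.1]
finger_gap: 0.022
2.28928 2.27115873015873
```

View pics/s8.png

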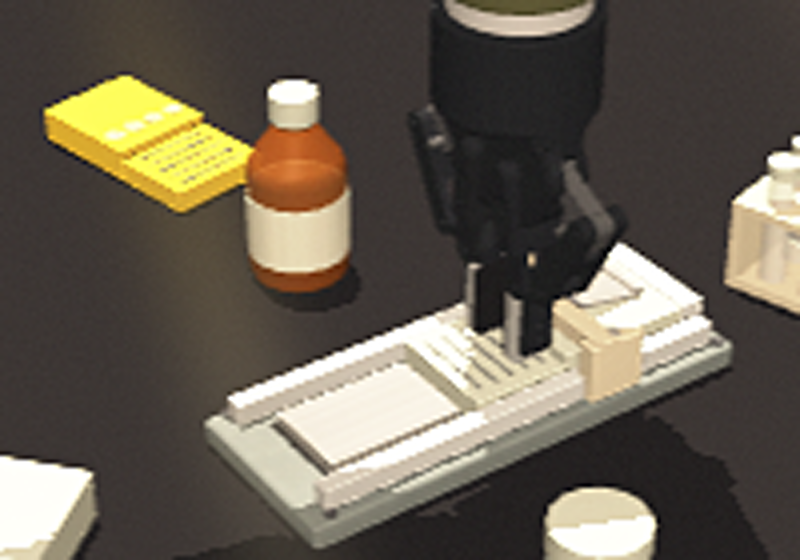

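No more motion at 27 N forward: the cartridge is against the stop and the fingertips against the step. I'll relax the forward push, then lift straight off.

```bash
python3 -m inch '[[[-2,0,0,0],[-4,0,0,0],[-5,-1,0,0],[-6,-2,0,0],[-6,-2,0,0]]]'; python3 -m inch '[[[0,-1,0,0],[0,-3,0,0],[-1,-8,0,0],[-2,-16,0,0],[-3,-30,0,0],[-4,-50,0,0],[-4,-75,0,0],[-4,-100,0,0],[-4,-115,0,0],[-4,-120,0,0]]]'; python3 -m inch '[[[-15,-10,0,0],[-40,-25,0,0],[-70,-45,0,0],[-100,-65,0,0],[-120,-75,0,0],[-130,-80,0,0],[-130,-80,0,0]]]'; python3 - <<'E'
from h import *
import cv2
s=env.get_state();print(s['tcp_pos'].tolist(),s['orientation'].tolist())
w=env.read_camera("wrist");cv2.imwrite("pics/w9.png",w)
a=env.read_camera("side");cv2.imwrite("pics/s9f.png",a);a=a[160:270,260:430];cv2.imwrite("pics/s9.png",cv2.resize(a,None,fx=4.5,fy=4.5,interpolation=cv2.INTER_CUBIC))
E
```

```text
clock: 12.15
tcp_pos: [0.6183, 0.0869, 0.028]
orientation: [-0.692, 0.694, 0.139, -0.139]
wrist_force: [-6.4, -4.1, 17.1]
finger_gap: 0.0218
clock: 13.15
tcp_pos: [0.6165, 0.0868, 0.1491]
orientation: [-0.693, 0.693, 0.142, -0.138]
wrist_force: [-0.3, 0.3, -0.5]
finger_gap: 0.0218
clock: 13.85
tcp_pos: [0.4946, 0.036, 0.2265]
orientation: [-0.693, 0.693, 0.14, -0.139]
wrist_force: [0.8, -0.3, 0.1]
finger_gap: 0.0221
[0.49461533517922746, 0.03604793853039052, 0.2264684938729803] [-0.6930854488965703, 0.6933603353743056, 0.13989068521985978, -0.13897698387210722]
```

View pics/s9.png

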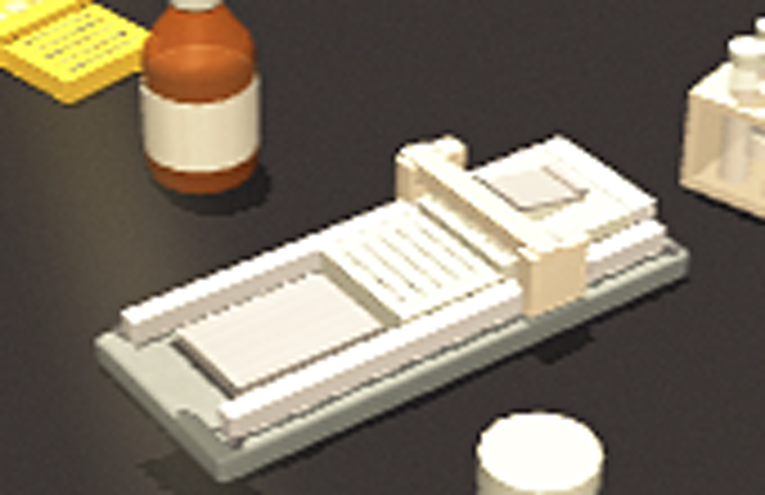

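View pics/w9.png

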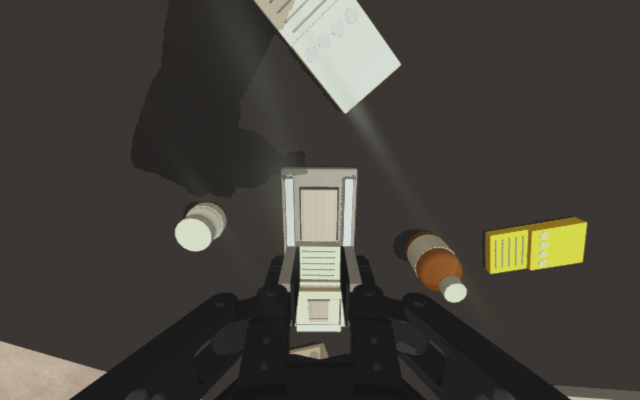

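The side view shows the plate up, the deck flat behind the crossbar, and the nose at the end stop with the leaf on top. I'll check the home distance numerically.

```bash
python3 - <<'E'
from h import *
import cv2
p=np.array([0.49461533517922746, 0.03604793853039052, 0.2264684938729803]);q=[-0.6930854488965703, 0.6933603353743056, 0.13989068521985978, -0.13897698387210722]
w=cv2.imread("pics/w9.png");g=w[:,:,1].astype(int)
for y in list(range(164,174))+list(range(236,340)): print(y,g[y,306:334].mean().round().astype(int),end='; ')
print()
R=Ro.from_quat([q[1],q[2],q[3],q[0]]).as_matrix()
cv2.imwrite("pics/w9c.png",cv2.resize(w[160:340,270:370],None,fx=3.3,fy=3.3,interpolation=cv2.INTER_CUBIC))
for n,y,z in(('base',168.3,.012),('rear',246.5,.028),('stepfoot',281,.028)):
    print(n,(R.T@(wray(p,q,(320,y),z)-p))[0]*1000)
E
```

```text
164 55; 165 53; 166 50; 167 77; 168 99; 169 145; 170 159; 171 167; 172 168; 173 169; 236 191; 237 191; 238 191; 239 191; 240 190; 241 152; 242 124; 243 118; 244 118; 245 122; 246 157; 247 214; 248 219; 249 219; 250 212; 251 164; 252 199; 253 217; 254 219; 255 219; 256 213; 257 165; 258 196; 259 217; 260 219; 261 219; 262 213; 263 165; 264 196; 265 217; 266 219; 267 219; 268 212; 269 162; 270 198; 271 217; 272 219; 273 218; 274 199; 275 164; 276 208; 277 219; 278 215; 279 167; 280 124; 281 132; 282 198; 283 218; 284 217; 285 192; 286 169; 287 143; 288 118; 289 117; 290 124; 291 168; 292 216; 293 220; 294 220; 295 220; 296 220; 297 220; 298 215; 299 152; 300 141; 301 178; 302 191; 303 193; 304 194; 305 193; 306 193; 307 192; 308 194; 309 193; 310 194; 311 195; 312 194; 313 195; 314 195; 315 194; 316 196; 317 193; 318 169; 319 187; 320 202; 321 204; 322 219; 323 216; 324 179; 325 215; 326 220; 327 220; 328 220; 329 220; 330 215; 331 155; 332 74; 333 55; 334 55; 335 55; 336 54; 337 55; 338 55; 339 54; 
base -5.667398445314151
rear 94.35056307415408
stepfoot 146.6305885074502
```

View pics/w9c.png

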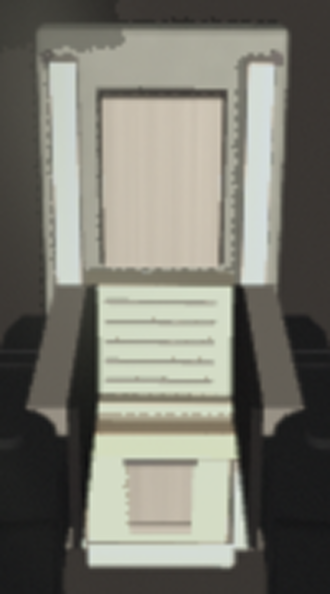

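The rear edge lies 100.0 mm ahead of the base's rear, so at dock x = -15 mm, which is exactly home. The plate is up and the arm is clear.

```bash
python3 -c "
from workcell import env
print(env.get_state()['wrist_force'],env.get_state()['clock']);print(env.hand_in())"
```

```text
[-0.05953084  0.18639681  0.0260807 ] 13.95
the job is handed in; nothing more can be done
None
```

The white cartridge is loaded in the dock, fully home against the end stop, and the job is handed in at 13.95 s. I pressed its deck flat with about 20–29 N, slid it about 79 mm under the crossbar and leaf spring, and pushed it against the stop. At the stop the forward push peaked at about 27 N and the downward force at 41 N. I then eased off, lifted straight up and backed clear.

**Last checks:**
- **Home:** the wrist camera puts the cartridge's rear edge at dock x = -15 mm, which is where it should be when fully home.
- **Plate and cartridge:** the lifter plate has sprung up behind the cartridge, and the cartridge lies flat with the leaf spring resting on its nose.
- **Surroundings:** the wrist force is near zero. I went nowhere near the bottle, jar and rack, and nothing in the pictures suggests they moved, but I did not re-measure them.
- **Small disagreements:** the fingers slid about 4 mm on the deck before meeting the step. My rough estimate of the step's position at home, from the fingertips, was about 1.5 mm off, within the measuring error. A rougher picture reading of the step's foot was about 2 mm off.

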